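# Trip the ratchet pawl and push the hold-down arm onto the gauge

### The job

The hold-down arm of the gauge fixture is kept up by a ratchet. First press the pawl's thumb tab down, all the way, so that the pawl comes free of the teeth, and only then push the arm down by the pad at its end until its rubber foot bears on the plug gauge in the V-block. Leave the pawl free and the arm down, and do not disturb the gauge or the things standing around the fixture.

Things in the scene. Friction and masses are not known exactly. Their poses are not given: they have to be found in the camera images.
- fixture: The fixture, screwed down: a ground steel base plate 350 x 110 x 20 mm. Origin under the plate's centre; x runs along the plate and the arm points to +x, y across it, z up. A cream casting 65 mm long in x, 74 mm wide in y and 138 mm high carries the arm's hinge (at x = -15 mm, height 115 mm); behind it a low bracket (84 mm high) carries the pawl; a dark V-block (64 mm high, centred at x = +105 mm) carries the gauge
- holddown (a joint): Angle of the hold-down arm about its hinge (axis along the fixture's y). 0 = raised, the arm slanting 0.5 rad above level; grows as the arm goes down; 0.50 = arm level and its rubber foot on the gauge; hard stop at 0.53. It starts at 0 to 0.05. With the pawl in the teeth the arm stops at about 0.08. Friction keeps it wherever it is left; it takes about 3 to 4 N on the pad to move it
- pawl (a joint): Angle of the ratchet pawl about its pivot (axis along the fixture's y). 0 = nose fully in the teeth; grows as the thumb tab is pressed down; the nose clears the teeth at about 0.16; hard stop at 0.45. Friction keeps it wherever it is left, it does not spring back; it takes about 3 N on the tab to move it
- holddown_pad (a point): Centre of the top face of the flat black round pad (32 mm across) on the end of the aluminium arm. 158 mm out from the hinge along the arm and 16 mm above the arm's centre line; turns with the arm, so it slants with it and is 131 mm above the table when the arm is level, about 200 to 205 mm when raised
- holddown_foot (a point): Centre of the lower face of the black rubber foot (18 mm across, 25 mm long) under the arm, 120 mm out from the hinge; it bears on the top of the gauge at about 82 mm above the table
- holddown_hinge (a point): Point on the arm's hinge axis, mid-width of the arm, 115 mm above the table
- pawl_tab (a point): Centre of the top face of the steel thumb tab (32 mm long in the fixture's x, 34 mm wide) at the pawl's back end, 70 mm from the pawl's pivot toward the fixture's -x. Starts 91 mm above the table, sloping up away from the pivot by 0.25 rad; about 30 mm lower when fully pressed
- pawl_pivot (a point): Point on the pawl's pivot axis, mid-width, 70 mm above the table
- gauge_mid (a point): Middle of the loose thread plug gauge lying across the V-block along the fixture's y: teal handle 22 mm in diameter with 25 mm steel ends, 118 mm long, its axis 71 mm above the table
- ring_gauge_mid (a point): Bystander: centre of a loose steel ring gauge lying flat, 56 mm across, 20 mm high, beside the fixture
- oil_mid (a point): Bystander: centre of a loose small oil bottle, 34 mm in diameter, 75 mm high, standing beside the fixture
- master_mid (a point): Bystander: centre of a loose dark steel setting master, a 22 mm post on a 40 mm foot, 50 mm high, beside the fixture
- gauge: The same plug gauge as a body; its origin is the gauge's middle, its y axis runs along the gauge

How it is judged:
By the outcome, as a careful person would: the job done as asked, in the order asked, and still so for the second after the job is handed in, with the robot touching nothing.
It also fails if it takes over 48 s, if anything falls off the work surface, if the arm or the gripper's body presses on something with over 40 N, if the wrist force passes 120 N, or if a joint passes its speed limit or range.

### The arm

A 6-joint arm with a two-finger parallel gripper is mounted at the origin on the work surface. World frame = base frame: x ahead of the robot, y to its left, z up, the work surface at z = 0. Lengths are in m, angles in rad, forces in N, time in s.
With the tool pointing down it reaches from about 0.25 to 0.8 m from the base axis. Payload 3.9 kg.
Tool frame: the origin (TCP) lies midway between the tips of the shut fingers; the grasp point (between the pads) lies 19 mm behind it; z points along the fingers, y is the line along which they close (so a half turn about z gives the same grasp; the last joint's range is limited). The gripper opens to 85 mm and grips with 20 to 120 N. Pads are 22 mm wide; open, the fingers measure 114 mm over their backs; the gripper's body (76 mm by 85 mm) begins 54 mm behind the grasp point. The pads swing forward as they close: fully open they stand 13 mm farther back than shut.
Start: joints at [1.158, 0.26, -0.138, 1.173, 0, 1.571], TCP at [0.211, 0.481, 0.231] pointing down, gripper open.
Joint ranges: [-2.78, 2.78], [-0.83, 1.72], [-1.28, 1.37], [-1.9, 2.12], [-1.57, 1.48], [-3.14, 3.14]. Speed limits (rad/s): [2.57, 2.57, 3.14, 3.14, 3.14, 3.14].

### API

Orientations are given as a unit quaternion [x, y, z, w].
In Python, from plant import manip gives the robot as it stands. The module is installed in compiled form; this text tells all that it offers.
- The arm moves only by the shell command python3 -m creep 'ROWS' [FORCE]. ROWS is JSON, a list of rows, each a list of 3 entries, a list of its own where there are three numbers: the turn, a rotation vector about the tool's x, y, z in rad, then the shift along the tool's x, y, z in cm, then the opening, from 0 (shut) to 1 (fully open). In form: [[[wx, wy, wz], [x, y, z], hand], ...]. A call has 1 to 10 rows; each row shifts and turns the commanded pose from where the row before left it, along the tool's axes as they then stand; what a row does not reach is not made up. A row lasts 1/8 s, in which the tool goes at most 62.5 mm and 10.7 degrees, less where a joint would pass 70% of its speed; a pose out of reach is approached as far as the arm can. A call is refused whole if a number of a shift passes 6.25 or a number of a turn 0.188, either way. A call with a gripper value outside its range is refused whole. The fingers move at their own pace and stop on an object; FORCE is the grip in N (left out, the last holds). Time passes only in rows, so rows that do not move let the fingers close. It gives the time, the measured TCP pose, the force, the opening and the grip force at its end, in the units of the state.
- manip.read_state(): the state, without advancing time (a new reading comes with each control period).
- manip.read_camera(name): name is "scene" or "top" or "wrist"; returns a dict with "frame" (400x640x3 uint8, blue, green, red), "z_map" (400x640 float32, m along the optical axis (not along the pixel's ray), 0 where there is no reading), "vfov" (degrees; the focal length in pixels is half the picture's height over the tangent of half this angle, whatever the lens; pixels are square), "cx", "cy" (the principal point, pixels), "R" (3x3) and "t" (3): a world point X has camera coordinates R X + t; the wrist camera has in their place "T_tool_cam" (4x4, takes a point from camera to tool coordinates, whose origin is the TCP and whose axes are the flange's). Camera axes: x right, y down, z forward; pixel columns grow to the right and rows downward; lengths in m; the calibration is good to about 2 mm. A picture is of the moment at which its call begins: read the wrist's pose just before it.
- manip.sign_off(): hands the job in; it is judged then, once.
The state is a dict: "clock": time; "qpos": joint angles; "joint_vel": joint speeds; "tau": joint torques, N m; "position": TCP position; "ee_rot": TCP orientation; "wrist_force": force on the tool from outside, world axes, zero at the start; "moment": the same for the moment, N m; "width": opening from 0.0 (shut) to 1.0 (fully open); "grasp_force": force on a finger pad.
Only numpy, scipy, OpenCV 4.12 (cv2) and the standard library are available. Lean on these libraries where they do the work, as an engineer would, in place of code of your own. Each camera call takes 0.05 s, during which the arm holds its last target. There are 200 camera calls.

## Working session

There is one attempt and no reset: what is moved stays moved. The work goes in short steps, Python scripts to look and compute and a shell command to move; the robot and the scene stay as the last step left them, time stands still between calls to the robot, and variables do not carry over. Pictures are saved under pics/ and viewed, at most 10 in all, crops included, and the job is handed in when it is done.

```bash
mkdir -p pics; cat > h.py <<'E'
import numpy as np,cv2
from plant import manip
def cam(n):
    c=manip.read_camera(n); f=200/np.tan(np.radians(c["vfov"]/2)); return c,f
def pts(c,f,R=None,t=None):
    z=c["z_map"]; v,u=np.mgrid[:400,:640]
    P=np.stack([(u-c["cx"])/f*z,(v-c["cy"])/f*z,z],-1)
    return (P-np.array(c["t"]))@np.array(c["R"])   # R^T(P-t)
E
python3 - <<'E'
from h import *
s=manip.read_state(); print(s["clock"],s["position"],s["ee_rot"],s["wrist_force"])
for n in("scene","top"):
    c,f=cam(n); cv2.imwrite(f"pics/{n}.png",c["frame"]); W=pts(c,f); np.save(n,W)
    print(n,f,c["cx"],c["cy"],(c["z_map"]>0).mean(),-np.array(c["R"]).T@np.array(c["t"]))
E
```

```text
0.0 [0.21031509 0.48027566 0.2304451 ] [ 2.04909269e-01  9.78780464e-01 -9.75262939e-04 -2.09922476e-04] [-0.29019601 -0.36948925  0.21721834]
scene 452.6029676842888 323.69504843373284 199.03011560322383 0.995953125 [1.02112128 0.23836007 0.89756468]
top 489.44203405333565 329.7904291860485 203.40011605490284 0.99600390625 [0.4856227  0.03063149 1.02259308]
```

View pics/scene.png

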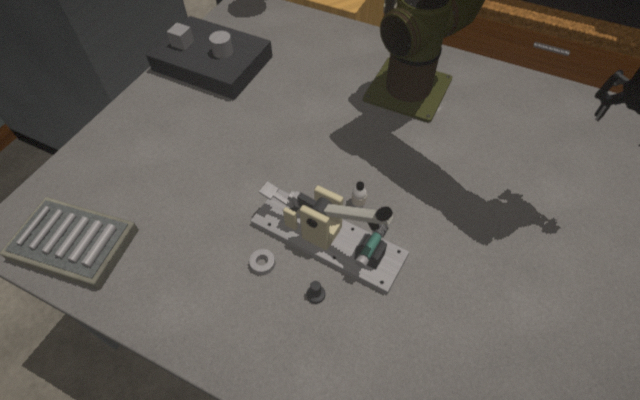

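View pics/top.png

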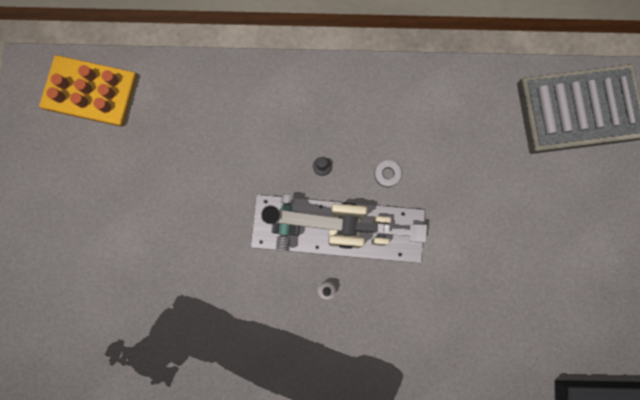

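The scene view shows the black pad at (383,214) and the tab at (270,190). The top view shows the pad at (270,215), the tab at (418,231), and bystanders at (322,165), (388,173) and (327,290).

```bash
python3 - <<'E'
from h import *
W=np.load("top.npy"); S=np.load("scene.npy")
for n,u,v in[("pad",270,215),("tab",418,231),("tabnear",412,231),("ring",388,163),("master",322,163),("oil",327,290),("arm",310,219),("cornerTL",259,198),("TR",424,211),("BR",420,260),("BL",254,245)]:
    p=W[v-2:v+3,u-2:u+3].reshape(-1,3); print(n,np.median(p,0).round(4))
for n,u,v in[("pad",383,214),("tab",269,189)]:
    print("S",n,np.median(S[v-2:v+3,u-2:u+3].reshape(-1,3),0).round(4))
# plate: points with z 15..25 mm near fixture
m=(abs(W[...,2]-.02)<.006); m[:190]=0;m[270:]=0;m[:,:245]=0;m[:,435:]=0
r=cv2.minAreaRect(W[m][:,:2].astype(np.float32)); print(r)
# tab & pad blobs by height
for n,(a,b,c,d),lo,hi in[("tab",(405,432,218,245),.075,.115),("pad",(255,285,200,230),.185,.23)]:
    Q=W[c:d,a:b].reshape(-1,3); Q=Q[(Q[:,2]>lo)&(Q[:,2]<hi)]; print(n,len(Q),Q.min(0),Q.max(0),cv2.minAreaRect(Q[:,:2].astype(np.float32)))
E
```

```text
pad [0.5629 0.1293 0.2018]
tab [ 0.5486 -0.1408  0.0894]
tabnear [ 0.5486 -0.1296  0.087 ]
ring [ 0.6939 -0.0911  0.0182]
master [0.6848 0.0463 0.048 ]
oil [0.4332 0.0308 0.0731]
arm [0.5614 0.0635 0.158 ]
cornerTL [0.6149 0.1753 0.0187]
TR [ 0.5953 -0.1672  0.0014]
BR [ 0.4944 -0.1577  0.0174]
BL [0.5179 0.1818 0.0176]
S pad [0.5694 0.1297 0.2027]
S tab [ 0.5447 -0.1408  0.089 ]
((0.5559257864952087, 0.011731475591659546), (0.35026606917381287, 0.11023201793432236), 85.99797821044922)
tab 332 [ 0.52780249 -0.15573204  0.08174676] [ 0.56225997 -0.11622446  0.09677903] ((0.545539379119873, -0.13567087054252625), (0.039262302219867706, 0.03384818136692047), 85.92591857910156)
pad 313 [0.54920733 0.10875366 0.18507449] [0.57952442 0.14619429 0.21142224] ((0.5641089677810669, 0.12715855240821838), (0.03719251975417137, 0.03039865754544735), 87.2570571899414)
```

```bash
python3 -m creep '[[[0,0,-0.17],[0,0,0],0],[[0,0,-0.17],[0,0,0],0],[[0,0,0],[-3.15,-5,0],0],[[0,0,0],[-3.15,-5,0],0],[[0,0,0],[-3.15,-5,0],0],[[0,0,0],[-3.15,-5,0],0],[[0,0,0],[-3.15,-5,0],0],[[0,0,0],[-3.15,-5,0],0],[[0,0,0],[-3.15,-5,0],0],[[0,0,0],[-3.15,-5,0],0]]'
```

```text
clock: 1.35
position: [0.4333, 0.0618, 0.2311]
ee_rot: [0.036, 0.999, 0.0, -0.0]
wrist_force: [0.7, 0.3, 0.1]
width: 0.005
grasp_force: 0.0
```

```bash
python3 -m creep '[[[0,0,0],[-3.15,-5,0],0],[[0,0,0],[-3.15,-5,0],0],[[0,0,0],[-3.15,-5,0],0],[[0,0,0],[-3.15,-5,0],0],[[0,0,0],[0,0,0],0]]'
python3 - <<'E'
from h import *
from scipy.spatial.transform import Rotation as Ro
s=manip.read_state(); R=Ro.from_quat(s["ee_rot"]).as_matrix(); print(s["clock"],s["position"],R.round(3))
c,f=cam("wrist"); cv2.imwrite("pics/w1.png",c["frame"])
T=np.array(c["T_tool_cam"]); z=c["z_map"]; v,u=np.mgrid[:400,:640]
P=np.stack([(u-c["cx"])/f*z,(v-c["cy"])/f*z,z],-1)@T[:3,:3].T+T[:3,3]
W=P@R.T+s["position"]
m=(abs(W[...,0]-.545)<.03)&(W[...,1]<-.1)&(W[...,1]>-.19)&(abs(W[...,2]-.09)<.02)
Q=W[m]; print(Q.min(0),Q.max(0),Q.mean(0),P[m].mean(0))
E
```

```text
clock: 1.98
position: [0.5453, -0.1485, 0.2301]
ee_rot: [0.039, 0.999, -0.0, -0.0]
wrist_force: [-1.0, 0.8, -0.6]
width: 0.005
grasp_force: 0.0
1.975 [ 0.54534504 -0.14848167  0.23006377] [[-0.997  0.078 -0.   ]
 [ 0.078  0.997 -0.001]
 [ 0.    -0.001 -1.   ]]
[ 0.52772563 -0.15754853  0.07473694] [ 0.56295947 -0.10028341  0.09531187] [ 0.54498204 -0.13484045  0.08904954] [0.00139207 0.01365997 0.14100601]
```

View pics/w1.png

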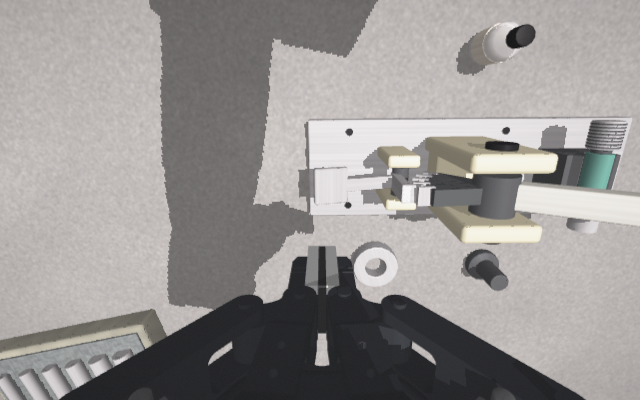

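The wrist view shows the shut fingers at (322,250) and the tab at (330,185), with nothing near the descent. I'll shift 4 mm and go down.

```bash
python3 -m creep '[[[0,0,0],[0,0.4,4],0],[[0,0,0],[0,0,5],0],[[0,0,0],[0,0,3],0],[[0,0,0],[0,0,0.7],0],[[0,0,0],[0,0,0.7],0],[[0,0,0],[0,0,0.6],0],[[0,0,0],[0,0,0.5],0]]'
```

```text
clock: 2.9
position: [0.5454, -0.1416, 0.0874]
ee_rot: [0.036, 0.999, -0.001, 0.001]
wrist_force: [-0.7, -1.5, 2.8]
width: -0.004
grasp_force: 1.3
```

```bash
python3 -m creep '[[[0,0,0],[0,0,0.6],0],[[0,0,0],[0,0,0.5],0],[[0,0,0],[0,0,0.3],0],[[0,0,0],[0,0,0],0]]'
```

```text
clock: 3.4
position: [0.5441, -0.1408, 0.072]
ee_rot: [0.036, 0.999, 0.0, -0.0]
wrist_force: [0.5, 0.1, 0.6]
width: -0.002
grasp_force: 0.6
```

```bash
python3 -m creep '[[[0,0,0],[0,0,0.4],0],[[0,0,0],[0,0,0.3],0],[[0,0,0],[0,0,0.2],0],[[0,0,0],[0,0,0],0]]'
```

```text
clock: 3.9
position: [0.5439, -0.1408, 0.0629]
ee_rot: [0.036, 0.999, 0.0, -0.0]
wrist_force: [0.3, 0.8, 0.2]
width: -0.003
grasp_force: 0.1
```

```bash
python3 -m creep '[[[0,0,0],[0,0,0.15],0],[[0,0,0],[0,0,0],0]]'
```

```text
clock: 4.15
position: [0.5439, -0.1409, 0.0616]
ee_rot: [0.036, 0.999, 0.0, -0.0]
wrist_force: [0.3, 0.9, 1.0]
width: -0.002
grasp_force: 0.4
```

```bash
python3 -m creep '[[[0,0,0],[0,0,0.15],0],[[0,0,0],[0,0,0],0]]'
```

```text
clock: 4.4
position: [0.544, -0.1408, 0.0606]
ee_rot: [0.036, 0.999, 0.0, -0.0]
wrist_force: [-0.6, 2.0, 5.9]
width: -0.002
grasp_force: 2.3
```

```bash
python3 -m creep '[[[0,0,0],[0,0,0.2],0],[[0,0,0],[0,0,0],0]]'
```

```text
clock: 4.65
position: [0.5442, -0.1408, 0.06]
ee_rot: [0.036, 0.999, 0.0, 0.0]
wrist_force: [-3.8, 2.6, 13.7]
width: 0.001
grasp_force: 6.8
```

The pawl is at its stop: force rose to 14 N and z is 0.060. Retreating and going above the pad.

```bash
python3 -m creep '[[[0,0,0],[0,0,-1],0],[[0,0,0],[0,0,-5],0],[[0,0,0],[0,0,-6],0],[[0,0,0],[0,0,-6],0],[[0,0,0],[0,5.4,-1],0],[[0,0,0],[0,5.4,0],0],[[0,0,0],[0,5.4,0],0],[[0,0,0],[0,5.4,0],0],[[0,0,0],[0,5.4,0],0],[[0,0,0],[0,0,0],0]]'
python3 - <<'E'
from h import *
s=manip.read_state(); print(s["position"],s["wrist_force"])
c,f=cam("wrist"); cv2.imwrite("pics/w2.png",c["frame"])
c,f=cam("scene"); W=pts(c,f); cv2.imwrite("pics/s2.png",cv2.resize(c["frame"][160:310,220:440],None,fx=3,fy=3))
m=(abs(W[...,0]-.545)<.03)&(W[...,1]<-.125)&(W[...,1]>-.17)&(W[...,2]>.035)&(W[...,2]<.12);Q=W[m];print(len(Q),Q.mean(0),Q.max(0))
E
```

```text
clock: 5.9
position: [0.5639, 0.1316, 0.2477]
ee_rot: [0.034, 0.999, 0.0, -0.0]
wrist_force: [0.1, -0.4, -0.3]
width: 0.0
grasp_force: 0.0
[0.56393196 0.13155187 0.2477357 ] [ 0.09298279 -0.4405677  -0.28265658]
172 [ 0.54885608 -0.14083049  0.05785097] [ 0.56547783 -0.12503658  0.06374124]
```

View pics/s2.png

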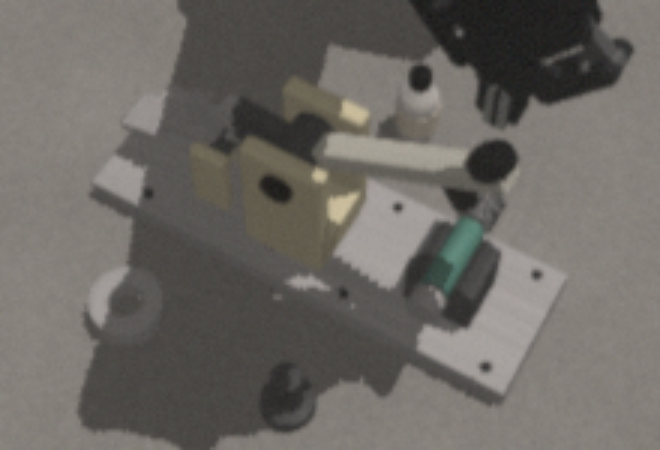

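The crop shows the tab is down (depth gives z ≈ 0.058), the pad at (490,160) is free, and the gauge and bystanders are in place. Next I push the pad along its arc.

```bash
python3 -m creep '[[[0,0,0],[0,0,2],0],[[0,0,0],[0,0,1.5],0],[[0,0,0],[0,0,0.8],0],[[0,0,0],[0,0.4,0.8],0],[[0,0,0],[0,0.4,0.8],0],[[0,0,0],[0,0,0],0]]'
```

```text
clock: 6.75
position: [0.5645, 0.1366, 0.1887]
ee_rot: [0.036, 0.999, 0.0, -0.0]
wrist_force: [-1.1, 1.4, -0.6]
width: -0.002
grasp_force: 0.0
```

```bash
python3 -m creep '[[[0,0,0],[0,0.35,0.8],0],[[0,0,0],[0,0.3,0.8],0],[[0,0,0],[0,0.3,0.8],0],[[0,0,0],[0,0,0],0]]'
```

```text
clock: 7.25
position: [0.565, 0.146, 0.1644]
ee_rot: [0.036, 0.999, -0.0, -0.0]
wrist_force: [-0.2, 0.2, 0.0]
width: 0.002
grasp_force: 0.0
```

```bash
python3 -m creep '[[[0,0,0],[0,0.2,0.7],0],[[0,0,0],[0,0.2,0.7],0]]'
```

```text
clock: 7.5
position: [0.5654, 0.1496, 0.151]
ee_rot: [0.036, 0.999, -0.0, -0.0]
wrist_force: [-1.1, -0.3, 3.5]
width: -0.0
grasp_force: 1.5
```

```bash
python3 -m creep '[[[0,0,0],[0,0.1,0.6],0],[[0,0,0],[0,0.1,0.5],0],[[0,0,0],[0,0,0],0]]'
```

```text
clock: 7.88
position: [0.5654, 0.1517, 0.1396]
ee_rot: [0.036, 0.999, -0.0, -0.0]
wrist_force: [0.2, -0.1, 0.2]
width: 0.003
grasp_force: 0.0
```

```bash
python3 -m creep '[[[0,0,0],[0,0,0.3],0],[[0,0,0],[0,0,0.2],0],[[0,0,0],[0,0,0],0]]'
```

```text
clock: 8.25
position: [0.5657, 0.1518, 0.1352]
ee_rot: [0.036, 0.999, 0.0, 0.0]
wrist_force: [-1.0, 1.1, 0.4]
width: 0.001
grasp_force: 0.5
```

```bash
python3 -m creep '[[[0,0,0],[0,0,0.2],0],[[0,0,0],[0,0,0.1],0],[[0,0,0],[0,0,0],0]]'
```

```text
clock: 8.62
position: [0.5657, 0.1517, 0.1323]
ee_rot: [0.036, 0.999, -0.0, 0.0]
wrist_force: [0.1, 0.6, 2.5]
width: 0.002
grasp_force: 1.0
```

```bash
python3 -m creep '[[[0,0,0],[0,0,0.15],0],[[0,0,0],[0,0,0],0]]'
```

```text
clock: 8.88
position: [0.5658, 0.1518, 0.1309]
ee_rot: [0.036, 0.999, 0.0, 0.0]
wrist_force: [-0.3, 1.2, 2.2]
width: -0.006
grasp_force: 1.3
```

```bash
python3 -m creep '[[[0,0,0],[0,0,0.15],0],[[0,0,0],[0,0,0],0]]'
```

```text
clock: 9.12
position: [0.5659, 0.1518, 0.1306]
ee_rot: [0.036, 0.999, 0.0, 0.001]
wrist_force: [-3.0, 1.8, 9.0]
width: -0.002
grasp_force: 4.8
```

```bash
python3 -m creep '[[[0,0,0],[0,0,0.1],0],[[0,0,0],[0,0,0],0]]'
```

```text
clock: 9.38
position: [0.5659, 0.1518, 0.1305]
ee_rot: [0.036, 0.999, 0.0, 0.001]
wrist_force: [-4.1, 0.7, 14.5]
width: 0.004
grasp_force: 7.2
```

```bash
python3 -m creep '[[[0,0,0],[0,0,-0.6],0],[[0,0,0],[0,0,-3],0],[[0,0,0],[0,0,-5],0],[[0,0,0],[6,0,-4],0],[[0,0,0],[6,0,0],0],[[0,0,0],[6,0,0],0],[[0,0,0],[0,0,0],0]]'
python3 - <<'E'
from h import *
c,f=cam("scene"); W=pts(c,f); cv2.imwrite("pics/s3.png",cv2.resize(c["frame"][160:310,220:440],None,fx=3,fy=3))
m=(abs(W[...,0]-.545)<.03)&(W[...,1]<-.125)&(W[...,1]>-.17)&(W[...,2]>.035)&(W[...,2]<.12);Q=W[m];print(len(Q),Q.mean(0),Q.max(0))
c,f=cam("top"); W2=pts(c,f); W0=np.load("top.npy")
m=(abs(W2[...,0]-.566)<.03)&(abs(W2[...,1]-.154)<.025)&(W2[...,2]>.1);Q=W2[m];print(len(Q),np.median(Q,0),Q.max(0))
for I,n in((W0,"before"),(W2,"after")):
    for a,b,x0,x1,z in((160,190,370,405,.01),(150,180,310,335,.025),(275,300,315,340,.05)):
        q=I[a:b,x0:x1].reshape(-1,3);q=q[q[:,2]>z];print(n,q.mean(0).round(4))
E
```

```text
clock: 10.25
position: [0.3888, 0.1627, 0.2481]
ee_rot: [0.035, 0.999, -0.001, -0.002]
wrist_force: [1.0, 0.1, -0.3]
width: -0.001
grasp_force: 0.0
174 [ 0.54919965 -0.14041444  0.05820714] [ 0.56552829 -0.12502583  0.06474288]
313 [0.5650071  0.149494   0.12875203] [0.58062694 0.16960628 0.13504076]
before [ 0.6702 -0.0883  0.0334]
before [0.6804 0.0471 0.0721]
before [0.4318 0.0324 0.0716]
after [ 0.6723 -0.0895  0.0227]
after [0.6823 0.0472 0.0645]
after [0.4318 0.0327 0.0632]
```

View pics/s3.png

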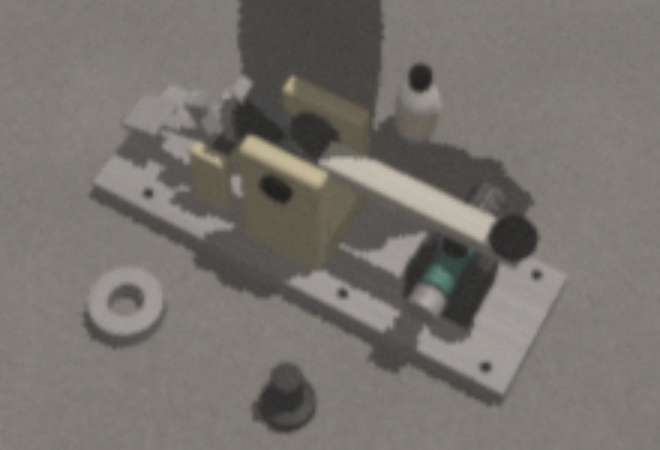

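The arm is level with its foot on the gauge: the pad is at (513,237) and z ≈ 0.13. The tab is still down, and the gauge (445,270) and bystanders have not moved.

```bash
python3 -c "
from plant import manip
print(manip.sign_off())"
```

```text
the job is handed in; nothing more can be done
None
```

I pressed the pawl to its stop first, then pushed the arm down until its foot bore on the gauge; the last images showed both staying put, the gauge and bystanders undisturbed and the robot clear, and I handed the job in at about 10 s.

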